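# Set the round glass bottles in the dimpled tray

## Task

Set the two round-bellied glass bottles upright into the moulded tray, the large one in the large dimple and the small one in the small dimple, each sitting right down on the bottom of its dimple. The glass is thin: grip lightly, set each bottle down gently without dropping it, and never tip one over. Leave the straight-sided bottle standing where it is.

Things in the scene. Friction and masses are not known exactly. Their poses are not given: they have to be found in the camera images.
- large_globe_center (a point): Large round-bellied brown glass bottle, upright, 110 g ± 30%, 90 mm high: ball 60 mm across on a flat 30 mm foot, 22 mm neck, at the very top a white cap 28 mm across, 24 mm high (grip here). Breaks if both fingers' forces sum to over 60 N or it meets the tray with over 30 N. Point: on the axis half-way up, 45 mm above the foot, 33 mm below mid-cap. z up the axis.
- small_globe_center (a point): Small round-bellied bottle of the same make, as fragile, 50 g ± 30%, 70 mm high: ball 40 mm across on a flat 23 mm foot, 18 mm neck, at the very top a white cap 24 mm across, 24 mm high (grip here). Point: on the axis half-way up, 35 mm above the foot, 23 mm below mid-cap. z up the axis.
- tray: Pale moulded-pulp tray, fixed, flat, any yaw: 204 (its x) by 108 (its y) by 22 mm high. Origin: middle of the underside, on the table; z up. Two round dimples 16 mm deep, sloping walls, floors 6 mm above the table: large (78 mm across at the mouth, 44 at the floor) centred at x = -48 mm, y = 0; small (60 at the mouth, 33 at the floor) at x = +56 mm, y = 0.
- straight_center (a point): Bystander: straight-sided brown glass bottle with a white cap, 40 mm across, 82 mm high, loose, not to be moved. Point: on its axis, half-way up. A squat jar (64 mm across, 60 mm high) and a low carton (45 mm high) stand farther off.
Mind the look-alikes: they are no part of the job. What is shaped like the part that bears small_globe_center but blue or purple is not meant.

How it is judged:
By the outcome, as a careful person would: the job done as asked, in the order asked, and still so for the second after the job is handed in, with the robot touching nothing.
It also fails if it takes over 64 s, if anything falls off the work surface, if the arm or the gripper's body presses on something with over 40 N, if the wrist force passes 120 N, or if a joint passes its speed limit or range.

## Robot

A 7-joint arm with a two-finger parallel gripper is mounted at the origin on the work surface. World frame = base frame: x ahead of the robot, y to its left, z up, the work surface at z = 0. Lengths are in m, angles in rad, forces in N, time in s.
With the tool pointing down it reaches from about 0.4 to 0.85 m from the base axis. Payload 10.4 kg.
Tool frame: the origin (TCP) lies between the finger pads; the fingertips stand 8 mm ahead of it and the grasp point (between the pads) lies 11 mm behind it; z points along the fingers, x is the direction in which the jaws open and shut, and the axes are right-handed (so a half turn about z gives the same grasp; the last joint's range is limited). The gripper opens to 87 mm and grips with 3 to 60 N. Pads are 19 mm wide; open, the fingers measure 117 mm over their backs; the gripper's body (75 mm by 190 mm) begins 51 mm behind the grasp point.
Start: joints at [-1.187, 0.332, -0.065, 1.46, 0.022, 1.35, -0.088], TCP at [0.247, 0.574, 0.231] pointing down, gripper open.
Joint ranges: [-2.6, 2.6], [-0.5, 2.12], [-1.47, 1.34], [0.16, 2.42], [-1.27, 4.41], [0.06, 2.06], [-2.6, 2.6]. Speed limits (rad/s): [2.22, 2.22, 2.79, 2.79, 3.14, 3.14, 3.14].

## Interface

Orientations are given as a unit quaternion [x, y, z, w].
In Python, from bench import r, viewer gives the robot as it stands.
- The arm moves only by the tool apply_moves, never from a script. Its argument "increments" is a list of rows, each an object with "grip": the closure in counts, from 0 (fully open) to 255 (shut); "xyz": the shift along the tool's x, y, z in mm, a list of three; "rotation": the turn, a rotation vector about the tool's x, y, z in degrees, a list of three. A call has 1 to 5 rows; each row is the pose to reach, as a shift and turn from the pose measured when the call began, along the tool's axes at that moment; what a row does not reach only later rows make up. A row lasts 1/8 s, in which the tool goes at most 62.5 mm and 10.7 degrees, less where a joint would pass 70% of its speed; a pose out of reach is approached as far as the arm can. A call with a gripper value outside its range is refused whole. The fingers move at their own pace and stop on an object; "squeeze" is the grip in N (left out, the last holds). Time passes only in rows, so rows that repeat a pose let the fingers close. It gives the time, the measured TCP pose, the force and the opening at its end, in the units of the state.
- r.read_state(): the state, without advancing time (a new reading comes with each control period).
- viewer.camera(name): name is "scene" or "top" or "wrist"; returns a dict with "img" (384x512x3 uint8, blue, green, red), "range_z" (384x512 float32, m along the optical axis (not along the pixel's ray), 0 where there is no reading), "vertical_fov" (degrees; the focal length in pixels is half the picture's height over the tangent of half this angle, whatever the lens; pixels are square), "cx", "cy" (the principal point, pixels), "rvec" (rotation vector, rad) and "tvec" (3), from world to camera coordinates, as OpenCV has them. Camera axes: x right, y down, z forward; pixel columns grow to the right and rows downward; lengths in m; the calibration is good to about 2 mm. A picture is of the moment at which its call begins.
- r.close_job(): hands the job in, once; it reports no verdict.
The state is a dict: "time": time; "joint_positions": joint angles; "joint_vel": joint speeds; "joint_torque": joint torques, N m; "ee_pos": TCP position; "eef_rot": TCP orientation; "ft_force": force on the tool from outside, world axes, zero at the start; "torque": the same for the moment, N m; "width": finger opening in m.
Only numpy, scipy, OpenCV 4.12 (cv2) and the standard library are available. Lean on these libraries where they do the work, as an engineer would, in place of code of your own. Each camera call takes 0.05 s, during which the arm holds its last target.

## Working session

There is one attempt and no reset: what is moved stays moved. The work goes in short steps, Python scripts to look and compute and a tool call to move; the robot and the scene stay as the last step left them, time stands still between calls to the robot, and variables do not carry over. Pictures are saved under pics/ and viewed, and the job is handed in when it is done.

Besides the shell and the picture viewer there is one more tool, called after "Request:" as name(argument=value, ...) on one line, values as JSON. apply_moves: Moves the arm, as the interface text tells. Its arguments: {"type":"object","properties":{"increments":{"type":"array","items":{"type":"object","properties":{"grip":{"type":"number"},"xyz":{"type":"array","items":{"type":"number"}},"rotation":{"type":"array","items":{"type":"number"}}}}},"squeeze":{"type":"number"}},"required":["increments"]}

```bash
mkdir -p pics
cat > h.py <<'E'
import numpy as np, cv2
from bench import r, viewer
def grab(n):
    c=viewer.camera(n); np.save(f'/tmp/{n}.npy',c,allow_pickle=True); return c
def load(n): return np.load(f'/tmp/{n}.npy',allow_pickle=True).item()
def K(c):
    h=c['img'].shape[0]; f=h/2/np.tan(np.radians(c['vertical_fov'])/2)
    return f,c['cx'],c['cy']
def RT(c): return cv2.Rodrigues(np.array(c['rvec'],float))[0],np.array(c['tvec'],float).reshape(3)
def ray(c,u,v):
    f,cx,cy=K(c);R,t=RT(c);d=R.T@np.array([(u-cx)/f,(v-cy)/f,1.]);return -R.T@t,d
def plane(c,u,v,z):
    o,d=ray(c,u,v);return o+d*(z-o[2])/d[2]
def pts(c):
    f,cx,cy=K(c);R,t=RT(c);Z=c['range_z'];v,u=np.indices(Z.shape)
    P=np.stack([(u-cx)/f*Z,(v-cy)/f*Z,Z],-1)-t
    P=P@R; P[Z==0]=np.nan; return P
def proj(c,p):
    f,cx,cy=K(c);R,t=RT(c);q=R@np.array(p)+t;return q[0]/q[2]*f+cx,q[1]/q[2]*f+cy
E
python3 - <<'E'
from h import *
for n in ['scene','top','wrist']:
    c=grab(n); cv2.imwrite(f'pics/{n}0.png',c['img']); print(n,K(c),RT(c)[0].T[:,2],-RT(c)[0].T@RT(c)[1])
print(r.read_state())
E
```

```text
scene (np.float64(476.3869736547956), 254.00294090705674, 196.44051245062317) [-0.42476621 -0.52693806 -0.73614533] [0.85855023 0.45914504 0.64783558]
top (np.float64(478.369467570389), 251.8702581576576, 191.39133034309617) [ 0.07159379 -0.01692193 -0.99729032] [0.45909716 0.07034393 0.89724278]
wrist (np.float64(341.71975288558303), 255.59884921806488, 192.45449440330188) [ 0.24987203 -0.11014415 -0.96199388] [0.17892923 0.60318612 0.38351348]
{'time': 0.15, 'joint_positions': array([-1.18659519,  0.33272955, -0.06468834,  1.46072191,  0.02162343,
        1.34992108, -0.08848863]), 'joint_vel': array([-0.00031646, -0.00102205,  0.00084058, -0.00170178, -0.0003753 ,
        0.00036636,  0.00073338]), 'joint_torque': array([ 8.01417282e-04, -6.23634124e+01,  2.46966752e-02, -3.90141499e+01,
       -6.13643741e-02,  3.73276568e-02,  8.79872277e-05]), 'ee_pos': array([0.24719865, 0.57373117, 0.22994756]), 'eef_rot': array([ 8.35360124e-01,  5.49702801e-01, -4.31617019e-04,  3.27800970e-04]), 'ft_force': array([ 0.19410959, -0.12806905, -0.34507829]), 'torque': array([ 0.00463369,  0.00683417, -0.00369091]), 'width': 0.08680542912832007}
```

View pics/top0.png

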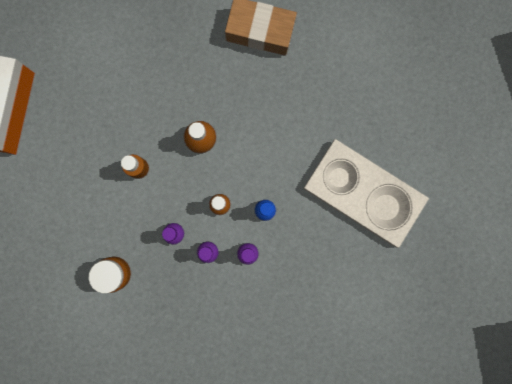

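View pics/scene0.png

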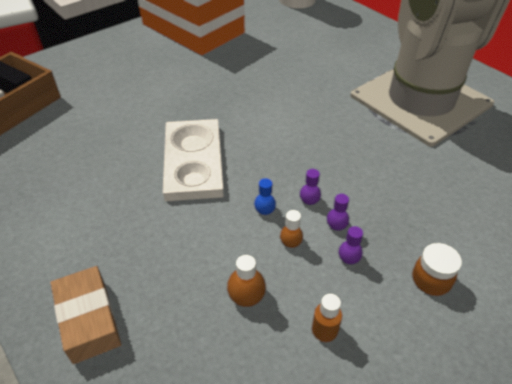

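View pics/wrist0.png

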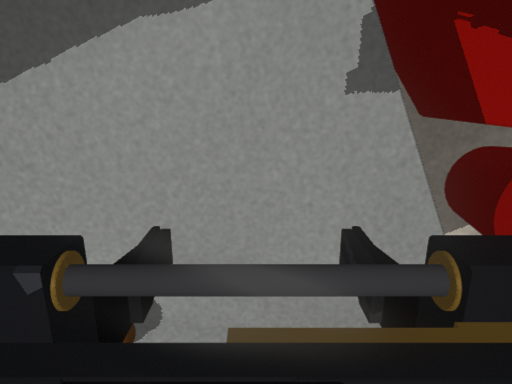

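Top view: the large globe is at (200,137) and its cap at (197,130). The brown, round small globe has its cap at (218,203). Its look-alikes are blue at (265,210) and purple at (173,233), (207,252) and (248,254). The straight bottle is at (133,165). Tray corners are near (337,142), (427,200), (401,245) and (306,186). Next I'll measure these and enlarge a crop to confirm.

```bash
cat > m.py <<'E'
from h import *
def caps(c,zs):
    hsv=cv2.cvtColor(c['img'],cv2.COLOR_BGR2HSV)
    m=((hsv[...,1]<40)&(hsv[...,2]>150)).astype(np.uint8)
    P=pts(c)
    n,l,s,ce=cv2.connectedComponentsWithStats(m)
    for i in range(1,n):
        if s[i,4]<25: continue
        p=P[l==i]; print(i,'area',s[i,4],'bb',s[i,:4],'c',ce[i].round(1),'med',np.nanmedian(p,0).round(4),'zmax',np.nanpercentile(p[:,2],90).round(4))
E
python3 - <<'E'
from m import *
for n in ['top','scene']:
    c=load(n); print(n); caps(c,None)
t=load('top');P=pts(t)
print('table z',np.nanmedian(P[300:380,150:400,2]))
hsv=cv2.cvtColor(t['img'],cv2.COLOR_BGR2HSV)
# tray
reg=np.zeros(hsv.shape[:2],np.uint8);reg[130:255,295:435]=1
m=((hsv[...,2]>110)&(reg>0)).astype(np.uint8)
cn=max(cv2.findContours(m,0,2)[0],key=cv2.contourArea);print('tray minrect',cv2.minAreaRect(cn))
b=cv2.boxPoints(cv2.minAreaRect(cn));print([plane(t,*q,.022).round(4) for q in b])
# dimples by depth
for (u,v) in [(341,177),(388,206)]: print(P[v,u],P[v-2:v+3,u-2:u+3,2].mean())
a=cv2.resize(t['img'][90:280,80:280],None,fx=3,fy=3,interpolation=2);cv2.imwrite('pics/crop.png',a)
E
```

```text
top
1 area 560 bb [249   2  24  40] c [260.7  21.2] med [0.8333 0.0354 0.0448] zmax 0.0467
2 area 624 bb [ 0 56 16 72] c [ 5.  81.3] med [0.7196 0.4835 0.0762] zmax 0.0782
3 area 196 bb [189 123  16  15] c [196.4 129.9] med [0.6232 0.1505 0.0892] zmax 0.091
4 area 5847 bb [305 139 124 108] c [365.1 192.7] med [ 0.5175 -0.1544  0.0207] zmax 0.0231
5 area 182 bb [121 155  16  15] c [128.2 162.2] med [0.5704 0.2676 0.0812] zmax 0.0831
6 area 139 bb [212 197  13  13] c [218.  202.7] med [0.4991 0.1152 0.0696] zmax 0.0715
7 area 853 bb [ 89 261  33  33] c [105.  276.5] med [0.3754 0.3117 0.0593] zmax 0.0613
scene
1 area 469 bb [ 0  0 33 18] c [14.5  7. ] med [ 0.5537 -1.0503 -0.0127] zmax -0.0107
2 area 103 bb [54  0 27  6] c [65.3  1.8] med [ 0.4316 -0.9667 -0.0025] zmax -0.001
3 area 89 bb [351  70  41  24] c [368.2  82.3] med [ 0.0507 -0.1143  0.0084] zmax 0.0106
6 area 52 bb [464  85  29  16] c [478.3  92.1] med [-0.1113  0.0692  0.0093] zmax 0.0109
15 area 4018 bb [162 118  61  76] c [191.9 156.1] med [ 0.5214 -0.1503  0.0189] zmax 0.0208
22 area 180 bb [285 209  17  13] c [293.1 214.9] med [0.4986 0.1131 0.0677] zmax 0.0689
28 area 1021 bb [422 242  41  33] c [441.8 257.8] med [0.3753 0.311  0.0575] zmax 0.0589
30 area 315 bb [235 254  22  18] c [245.3 262.3] med [0.6222 0.1486 0.0873] zmax 0.0889
34 area 871 bb [ 54 289  54  35] c [ 80.  305.2] med [0.8349 0.0352 0.0431] zmax 0.0445
35 area 314 bb [320 293  22  18] c [330.5 301.5] med [0.5694 0.266  0.0795] zmax 0.081
table z -0.0004729318665146339
tray minrect ((364.5, 192.0), (124.0, 139.0), 90.0)
[array([ 0.6351, -0.026 ,  0.022 ]), array([ 0.6326, -0.2854,  0.022 ]), array([ 0.4033, -0.2761,  0.022 ]), array([ 0.4068, -0.0215,  0.022 ])]
[ 0.54839854 -0.11288996  0.00414075] 0.0056833104918993715
[ 0.49275131 -0.19999911  0.00388298] 0.005214424131359618
```

View pics/crop.png

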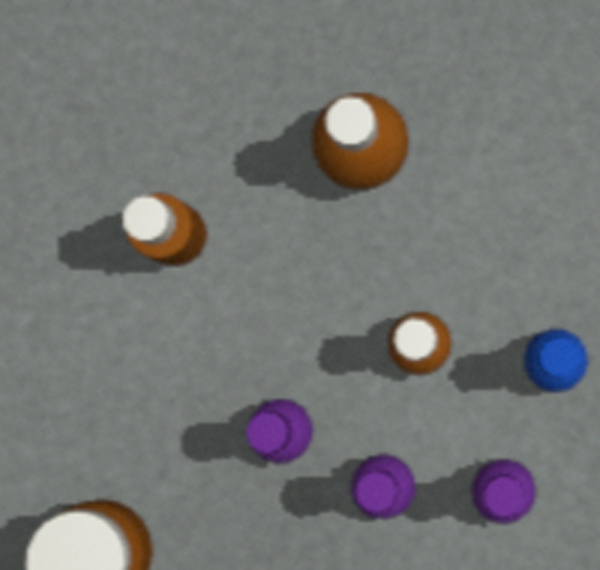

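The crop confirms it: the small brown round bottle with a white cap is at crop (417,342), which is top (218,203). The blue and purple ones are decoys. Next come the tray and the precise axes, from both views.

Run:
```python
from m import *
def tri(a,b):
    o1,d1=a;o2,d2=b
    A=np.stack([d1,-d2],1);s=np.linalg.lstsq(A,o2-o1,rcond=None)[0]
    p,q=o1+s[0]*d1,o2+s[1]*d2;return (p+q)/2,np.linalg.norm(p-q)
for n in ['top','scene']:
    c=load(n);hsv=cv2.cvtColor(c['img'],cv2.COLOR_BGR2HSV);P=pts(c)
    m=((hsv[...,1]<60)&(hsv[...,2]>140)).astype(np.uint8)
    nn,l,s,ce=cv2.connectedComponentsWithStats(m)
    i=l[(165,320) if n=='top' else (185,215)] if 1 else 0
    near=(np.abs(P[...,0]-.518)<.13)&(np.abs(P[...,1]+.155)<.13)
    q=P[(P[...,2]>.013)&near][:,:2].astype(np.float32)
    (cx,cy),(w,h),a=cv2.minAreaRect(q); print(n,'rect',cx,cy,w,h,a)
    b=cv2.boxPoints(((cx,cy),(w,h),a));print(b.round(4).tolist())
    # dimple floors: low points inside tray rect
    cc=cv2.pointPolygonTest
    inner=cv2.boxPoints(((cx,cy),(w-.03,h-.03),a))
    M=(P[...,2]<.0135)&near
    idx=np.argwhere(M)
    g=[k for k in idx if cc(inner,(float(P[k[0],k[1],0]),float(P[k[0],k[1],1])),False)>0]
    mm=np.zeros(M.shape,np.uint8)
    for k in g: mm[k[0],k[1]]=1
    n2,l2,s2,_=cv2.connectedComponentsWithStats(mm)
    for j in range(1,n2):
        if s2[j,4]<60: continue
        pp=P[l2==j][:,:2].astype(np.float32); print('  dimple',cv2.minEnclosingCircle(pp),pp.mean(0))
    # decoys
    H=hsv[...,0];ms=((H>105)&(H<160)&(hsv[...,1]>120)).astype(np.uint8)
    n3,l3,s3,c3=cv2.connectedComponentsWithStats(ms)
    for j in range(1,n3):
        if s3[j,4]>80:
            p=P[l3==j]; t=p[p[:,2]>np.nanmax(p[:,2])-.008]; print('  decoy',c3[j].round(),np.nanmean(t,0).round(3))
```

```text
top rect 0.517084002494812 -0.15488377213478088 0.2042704075574875 0.10892698168754578 56.6573486328125
[[0.4153999984264374, -0.2102999985218048], [0.5063999891281128, -0.2700999975204468], [0.6187000274658203, -0.09950000047683716], [0.5277000069618225, -0.03959999978542328]]
  dimple ((0.547539472579956, -0.10903014242649078), 0.0267363078892231) [ 0.54843146 -0.10921852]
  dimple ((0.49067050218582153, -0.19537006318569183), 0.03409496694803238) [ 0.49074775 -0.19679688]
  decoy [265. 210.] [0.488 0.032 0.07 ]
  decoy [173. 233.] [0.447 0.201 0.07 ]
  decoy [207. 252.] [0.413 0.139 0.07 ]
  decoy [247. 253.] [0.409 0.066 0.07 ]
scene rect 0.5177417993545532 -0.15548884868621826 0.20802122354507446 0.10815387964248657 56.88145446777344
[[0.4156000018119812, -0.21310000121593475], [0.5062000155448914, -0.2721000015735626], [0.6198999881744385, -0.09790000319480896], [0.5292999744415283, -0.03880000114440918]]
  dimple ((0.4900495707988739, -0.19868892431259155), 0.03556983917951584) [ 0.48648903 -0.20326878]
  dimple ((0.5472355484962463, -0.11139777302742004), 0.027032427489757538) [ 0.5447933  -0.11582331]
  decoy [311. 188.] [0.412 0.066 0.068]
  decoy [265. 198.] [0.491 0.033 0.068]
  decoy [339. 213.] [0.416 0.139 0.068]
  decoy [352. 246.] [0.45  0.201 0.067]
```

```bash
cat >> h.py <<'E'
from scipy.spatial.transform import Rotation as Ro
def delta(target,yaw=None):
    s=r.read_state();R=Ro.from_quat(s['eef_rot']);M=R.as_matrix()
    print('t',s['time'],'pos',s['ee_pos'].round(4),'F',s['ft_force'].round(2),'w',s['width'].round(4),'j',s['joint_positions'].round(2))
    y=np.arctan2(M[1,0],M[0,0]) if yaw is None else np.radians(yaw)
    W=np.array([[np.cos(y),np.sin(y),0],[np.sin(y),-np.cos(y),0],[0,0,-1]]).T
    W=np.array([[np.cos(y),np.sin(y),0],[np.sin(y),-np.cos(y),0],[0,0,-1.]])
    print('yaw',np.degrees(np.arctan2(M[1,0],M[0,0])),'xyz mm',(M.T@(np.array(target)-s['ee_pos'])*1000).round(1),'rot',np.degrees(Ro.from_matrix(M.T@W).as_rotvec()).round(2))
E
python3 -c "
from h import *
delta([.623,.1495,.20])"
```

```text
Traceback (most recent call last):
  File "h.py", line 23, in delta
    print('t',s['time'],'pos',s['ee_pos'].round(4),'F',s['ft_force'].round(2),'w',s['width'].round(4),'j',s['joint_positions'].round(2))
                                                                                  ^^^^^^^^^^^^^^^^
AttributeError: 'float' object has no attribute 'round'
```

```bash
sed -i "s/s\['width'\].round(4)/round(s['width'],4)/" h.py
python3 -c "
from h import *
delta([.623,.1495,.20])"
```

```text
t 0.15 pos [0.2472 0.5737 0.2299] F [ 0.19 -0.13 -0.35] w 0.0868 j [-1.19  0.33 -0.06  1.46  0.02  1.35 -0.09]
yaw 66.69326139929876 xyz mm [-240.9  513.    30.2] rot [0.   0.06 0.  ]
```

Request:
apply_moves(increments=[{"xyz":[-24,51,3],"rotation":[0,0,0],"grip":0},{"xyz":[-48,103,6],"rotation":[0,0,0],"grip":0},{"xyz":[-72,154,9],"rotation":[0,0,0],"grip":0},{"xyz":[-96,205,12],"rotation":[0,0,0],"grip":0},{"xyz":[-120,256,15],"rotation":[0,0,0],"grip":0}], squeeze=8)

```text
time: 0.78
ee_pos: [0.4357, 0.3606, 0.2149]
eef_rot: [0.835, 0.55, -0.0, 0.0]
ft_force: [0.9, 0.4, 0.0]
width: 0.0869
```

```bash
python3 -c "
from h import *
delta([.623,.1495,.18])"
```

```text
t 0.775 pos [0.4357 0.3606 0.2149] F [0.89 0.42 0.01] w 0.0869 j [-0.85  0.21  0.09  1.65 -0.02  1.28  0.41]
yaw 66.69795144650492 xyz mm [-119.8  255.5   35. ] rot [-0.    0.06 -0.  ]
```

Request:
apply_moves(increments=[{"xyz":[-30,64,9],"rotation":[0,0,0],"grip":0},{"xyz":[-55,117,18],"rotation":[0,0,0],"grip":0},{"xyz":[-80,170,26],"rotation":[0,0,0],"grip":0},{"xyz":[-103,220,32],"rotation":[0,0,0],"grip":0},{"xyz":[-120,255.5,35],"rotation":[0,0,0],"grip":0}])

```text
time: 1.4
ee_pos: [0.6241, 0.1462, 0.1793]
eef_rot: [0.836, 0.549, -0.001, 0.001]
ft_force: [0.2, 0.8, -0.5]
width: 0.087
```

```bash
python3 -c "
from m import *
delta([.6229,.1496,.072])
for n in ['wrist','top','scene']:
    c=grab(n); cv2.imwrite(f'pics/{n}1.png',c['img'])
caps(load('wrist'),0)
"
```

```text
t 1.4 pos [0.6241 0.1462 0.1793] F [ 0.2   0.8  -0.49] w 0.087 j [-0.5   0.4   0.25  1.5  -0.1   1.26  0.93]
yaw 66.55243926164447 xyz mm [  2.9  -2.5 107.3] rot [-0.    0.14 -0.  ]
1 area 869 bb [133  39  33  35] c [148.9  55.9] med [0.5    0.1156 0.0699] zmax 0.0709
2 area 137 bb [374  41  24  11] c [385.3  44.8] med [0.5604 0.2693 0.0813] zmax 0.0821
3 area 2204 bb [  0 159  32  76] c [ 14.9 197.7] med [ 0.5502 -0.0723  0.0216] zmax 0.0226
4 area 1009 bb [244 179  36  36] c [261.4 196.2] med [0.6235 0.1505 0.0895] zmax 0.0904
```

View pics/wrist1.png

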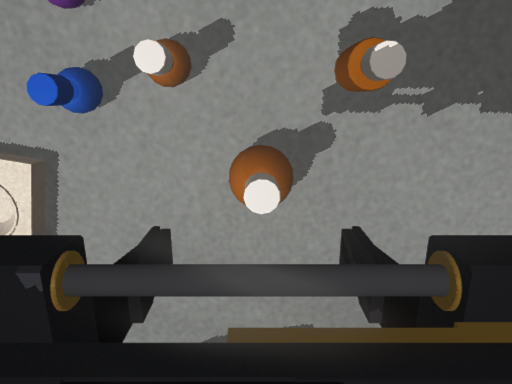

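```bash
python3 -c "
from h import *
delta([.6231,.1501,.072])"
```

```text
t 1.55 pos [0.6236 0.1466 0.1792] F [-0.13  0.3  -0.08] w 0.0869 j [-0.5   0.4   0.25  1.5  -0.1   1.26  0.93]
yaw 66.46580921901537 xyz mm [  3.3  -1.8 107.2] rot [-0.01  0.16 -0.  ]
```

Request:
apply_moves(increments=[{"xyz":[3,-2,20],"rotation":[0,0,0],"grip":0},{"xyz":[3.3,-2,45],"rotation":[0,0,0],"grip":0},{"xyz":[3.3,-2,70],"rotation":[0,0,0],"grip":0},{"xyz":[3.3,-2,80],"rotation":[0,0,0],"grip":0},{"xyz":[3.3,-2,80],"rotation":[0,0,0],"grip":0}])

```text
time: 2.17
ee_pos: [0.6222, 0.151, 0.0984]
eef_rot: [0.836, 0.549, -0.002, 0.0]
ft_force: [0.2, -0.0, 0.1]
width: 0.0871
```

```bash
python3 -c "
from h import *
delta([.6231,.1501,.072])"
```

```text
t 2.175 pos [0.6222 0.151  0.0984] F [ 0.25 -0.03  0.08] w 0.0871 j [-0.49  0.47  0.24  1.58 -0.12  1.11  0.94]
yaw 66.53035557245616 xyz mm [-0.4  1.3 26.4] rot [-0.08  0.21 -0.  ]
```

Request:
apply_moves(increments=[{"xyz":[-0.4,1.2,12],"rotation":[0,0,0],"grip":0},{"xyz":[-0.4,1.2,22],"rotation":[0,0,0],"grip":0},{"xyz":[-0.4,1.2,26],"rotation":[0,0,0],"grip":0},{"xyz":[-0.4,1.2,26],"rotation":[0,0,0],"grip":0}])

```text
time: 2.68
ee_pos: [0.6229, 0.15, 0.0721]
eef_rot: [0.836, 0.548, -0.002, 0.0]
ft_force: [-0.3, 0.5, 0.4]
width: 0.0871
```

```bash
python3 -c "
from h import *
delta([.6231,.1501,.072])
for n in ['wrist']:
    c=grab(n); cv2.imwrite(f'pics/{n}2.png',c['img'])
"
```

```text
t 2.675 pos [0.6229 0.15   0.0721] F [-0.34  0.5   0.36] w 0.0871 j [-0.49  0.5   0.23  1.6  -0.13  1.07  0.94]
yaw 66.52079274911438 xyz mm [0.1 0.2 0.1] rot [-0.1   0.22 -0.  ]
```

View pics/wrist2.png

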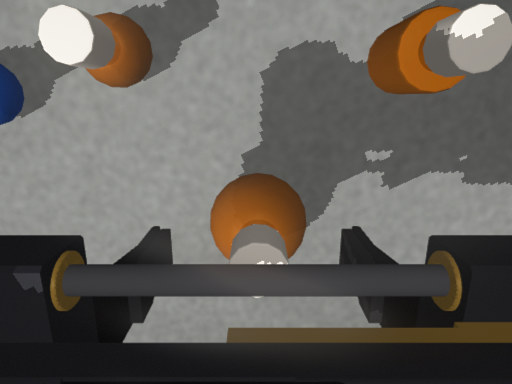

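Request:
apply_moves(increments=[{"xyz":[0,0,0],"rotation":[0,0,0],"grip":60},{"xyz":[0,0,0],"rotation":[0,0,0],"grip":110},{"xyz":[0,0,0],"rotation":[0,0,0],"grip":145},{"xyz":[0,0,0],"rotation":[0,0,0],"grip":155},{"xyz":[0,0,0],"rotation":[0,0,0],"grip":160}], squeeze=10)

```text
time: 3.35
ee_pos: [0.6231, 0.1501, 0.0726]
eef_rot: [0.836, 0.548, -0.002, 0.0]
ft_force: [-0.6, 0.4, 0.1]
width: 0.0449
```

Request:
apply_moves(increments=[{"xyz":[0,0,0],"rotation":[0,0,0],"grip":168},{"xyz":[0,0,0],"rotation":[0,0,0],"grip":175},{"xyz":[0,0,0],"rotation":[0,0,0],"grip":182},{"xyz":[0,0,0],"rotation":[0,0,0],"grip":190},{"xyz":[0,0,0],"rotation":[0,0,0],"grip":200}])

```text
time: 3.98
ee_pos: [0.6231, 0.1502, 0.0725]
eef_rot: [0.836, 0.549, -0.002, 0.0]
ft_force: [-0.6, 0.7, 0.0]
width: 0.0278
```

Request:
apply_moves(increments=[{"xyz":[0,0,0],"rotation":[0,0,0],"grip":210},{"xyz":[0,0,-2],"rotation":[0,0,0],"grip":210},{"xyz":[0,0,-8],"rotation":[0,0,0],"grip":210},{"xyz":[0,0,-16],"rotation":[0,0,0],"grip":210},{"xyz":[0,0,-20],"rotation":[0,0,0],"grip":210}])

```text
time: 4.6
ee_pos: [0.6236, 0.1503, 0.0935]
eef_rot: [0.836, 0.548, -0.001, 0.0]
ft_force: [0.3, -0.2, -1.1]
width: 0.0277
```

```bash
python3 -c "
from h import *
delta([.623,.150,.2])
for n in ['scene','wrist']:
    c=grab(n); cv2.imwrite(f'pics/{n}3.png',c['img'])
"
```

```text
t 4.6 pos [0.6236 0.1503 0.0935] F [ 0.31 -0.19 -1.1 ] w 0.0277 j [-0.49  0.48  0.24  1.58 -0.12  1.1   0.94]
yaw 66.5214244638833 xyz mm [  -0.8   -0.5 -106.5] rot [-0.03  0.15 -0.  ]
```

View pics/scene3.png

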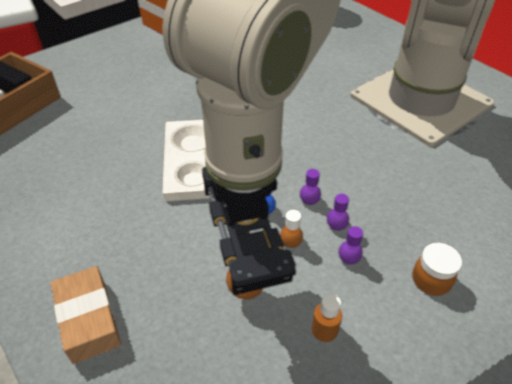

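View pics/wrist3.png

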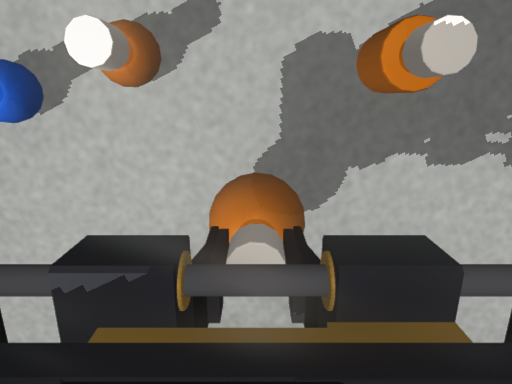

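Lifted and upright in the wrist view: the fingers are on the cap at (257,245), and the force of −1.1 N matches the bottle's weight. Next I raise it and carry it over.

Request:
apply_moves(increments=[{"xyz":[0,0,-20],"rotation":[0,0,0],"grip":210},{"xyz":[0,0,-45],"rotation":[0,0,0],"grip":210},{"xyz":[-0.5,0,-70],"rotation":[0,0,0],"grip":210},{"xyz":[-0.5,0,-90],"rotation":[0,0,0],"grip":210},{"xyz":[-0.5,0,-95],"rotation":[0,0,0],"grip":210}])

```text
time: 5.32
ee_pos: [0.6244, 0.1502, 0.1909]
eef_rot: [0.836, 0.548, 0.0, 0.001]
ft_force: [0.6, -0.1, -1.8]
width: 0.0272
```

```bash
python3 -c "
from h import *
delta([.4908,-.1955,.17],66.7)"
```

```text
t 5.325 pos [0.6244 0.1502 0.1909] F [ 0.64 -0.12 -1.77] w 0.0272 j [-0.5   0.39  0.25  1.48 -0.1   1.28  0.92]
yaw 66.51669451556091 xyz mm [-370.2   15.2   21. ] rot [ 0.11  0.02 -0.18]
```

Request:
apply_moves(increments=[{"xyz":[-20,1,1],"rotation":[0,0,0],"grip":210},{"xyz":[-55,2,3],"rotation":[0,0,0],"grip":210},{"xyz":[-95,4,5],"rotation":[0,0,0],"grip":210},{"xyz":[-135,6,8],"rotation":[0,0,0],"grip":210},{"xyz":[-175,8,10],"rotation":[0,0,0],"grip":210}], squeeze=13)

```text
time: 5.95
ee_pos: [0.5602, -0.0162, 0.18]
eef_rot: [0.837, 0.548, -0.0, 0.001]
ft_force: [0.4, -0.4, -1.9]
width: 0.0277
```

```bash
python3 -c "
from h import *
delta([.4908,-.1955,.17],66.7)"
```

```text
t 5.95 pos [ 0.5602 -0.0162  0.18  ] F [ 0.4  -0.39 -1.86] w 0.0277 j [-0.34  0.22  0.33  1.72 -0.08  1.21  1.17]
yaw 66.44431199418317 xyz mm [-192.     8.    10.3] rot [ 0.04  0.08 -0.26]
```

Request:
apply_moves(increments=[{"xyz":[-40,2,2],"rotation":[0,0,0],"grip":210},{"xyz":[-85,4,5],"rotation":[0,0,0],"grip":210},{"xyz":[-130,6,8],"rotation":[0,0,0],"grip":210},{"xyz":[-170,7,10],"rotation":[0,0,0],"grip":210},{"xyz":[-192,8,10],"rotation":[0,0,0],"grip":210}])

```text
time: 6.58
ee_pos: [0.4879, -0.1986, 0.1694]
eef_rot: [0.838, 0.546, -0.001, 0.0]
ft_force: [0.6, -0.1, -1.5]
width: 0.0276
```

```bash
python3 -c "
from h import *
delta([.4908,-.1955,.11],66.7)
for n in ['top','wrist']:
    c=grab(n); cv2.imwrite(f'pics/{n}4.png',c['img'])
delta([.4908,-.1955,.11],66.7)
"
```

```text
t 6.575 pos [ 0.4879 -0.1986  0.1694] F [ 0.6  -0.1  -1.46] w 0.0276 j [-0.12  0.16  0.46  1.82 -0.08  1.18  1.52]
yaw 66.22630747780767 xyz mm [ 4.1  1.4 59.4] rot [-0.05  0.12 -0.47]
t 6.675 pos [ 0.4881 -0.199   0.1696] F [ 0.18  0.2  -1.82] w 0.0274 j [-0.12  0.16  0.46  1.82 -0.08  1.18  1.52]
yaw 66.13322792041085 xyz mm [ 4.4  1.1 59.6] rot [-0.03  0.14 -0.57]
```

View pics/wrist4.png

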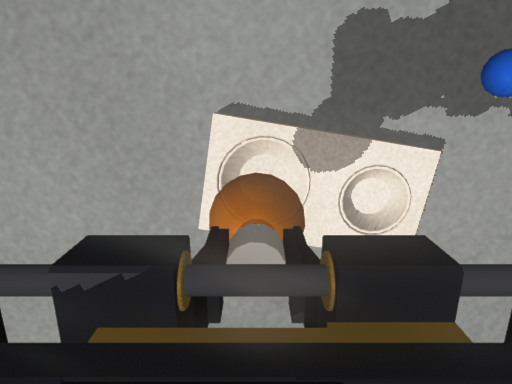

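Run:
```python
from h import *
c=grab('wrist')
print('small mouth ctr',plane(c,375,200,.022))
print('corners',plane(c,214,113,.022),plane(c,442,150,.022))
P=pts(c)
for q in [(270,160),(285,165),(374,200)]: print(q,P[q[1],q[0]])
ball=P[185:215,235:280].reshape(-1,3); ball=ball[~np.isnan(ball[:,0])]
A=np.c_[2*ball,np.ones(len(ball))]; s=np.linalg.lstsq(A,(ball**2).sum(1),rcond=None)[0]; print('ball ctr',s[:3],np.sqrt(s[3]+s[:3]@s[:3]))
delta([.4908,-.1955,.11],66.7)
```

```text
small mouth ctr [ 0.5489374  -0.10652292  0.022     ]
corners [ 0.41849883 -0.20822153  0.022     ] [ 0.52877132 -0.03773912  0.022     ]
(270, 160) [ 0.47869181 -0.18094067  0.00504152]
(285, 165) [ 0.4884092  -0.16983833  0.00698979]
(374, 200) [ 0.55532881 -0.10413115  0.00611539]
ball ctr [ 0.48405675 -0.19706909  0.12788854] 0.02312107455162322
t 6.725 pos [ 0.4892 -0.1969  0.1697] F [ 0.32  0.7  -0.9 ] w 0.0276 j [-0.12  0.16  0.46  1.82 -0.08  1.18  1.52]
yaw 66.25963254285438 xyz mm [ 2.1  0.9 59.7] rot [-0.02  0.09 -0.44]
```

Request:
apply_moves(increments=[{"xyz":[2,0,15],"rotation":[0,0,0],"grip":210},{"xyz":[3,0.5,32],"rotation":[0,0,0],"grip":210},{"xyz":[3,0.5,48],"rotation":[0,0,0],"grip":210},{"xyz":[3,0.5,58],"rotation":[0,0,0],"grip":210},{"xyz":[3,0.5,60],"rotation":[0,0,0],"grip":210}])

```text
time: 7.35
ee_pos: [0.4904, -0.1943, 0.1088]
eef_rot: [0.837, 0.547, -0.001, -0.0]
ft_force: [-0.5, 0.3, -2.2]
width: 0.0276
```

```bash
python3 -c "
from h import *
delta([.4912,-.1945,.083],66.7)
c=grab('top'); cv2.imwrite('pics/top5.png',c['img'][100:280,270:470].repeat(3,0).repeat(3,1))
for k in range(2): c=grab('scene');delta([.4912,-.1945,.083],66.7)
cv2.imwrite('pics/scene5.png',c['img'][80:240,100:300].repeat(3,0).repeat(3,1))
"
```

```text
t 7.35 pos [ 0.4904 -0.1943  0.1088] F [-0.45  0.29 -2.16] w 0.0276 j [-0.11  0.23  0.45  1.88 -0.11  1.05  1.54]
yaw 66.26348520182448 xyz mm [ 0.2  0.9 25.8] rot [-0.1   0.11 -0.44]
t 7.45 pos [ 0.4908 -0.1946  0.1097] F [-0.4   0.13 -1.89] w 0.0273 j [-0.11  0.23  0.45  1.88 -0.11  1.05  1.54]
yaw 66.25325611005125 xyz mm [ 0.2  0.3 26.7] rot [-0.02  0.1  -0.45]
t 7.5 pos [ 0.491  -0.1946  0.11  ] F [-0.49 -0.32 -1.59] w 0.0282 j [-0.11  0.23  0.45  1.88 -0.11  1.05  1.54]
yaw 66.25701154177959 xyz mm [ 0.2  0.1 27. ] rot [ 0.01  0.09 -0.44]
```

View pics/scene5.png

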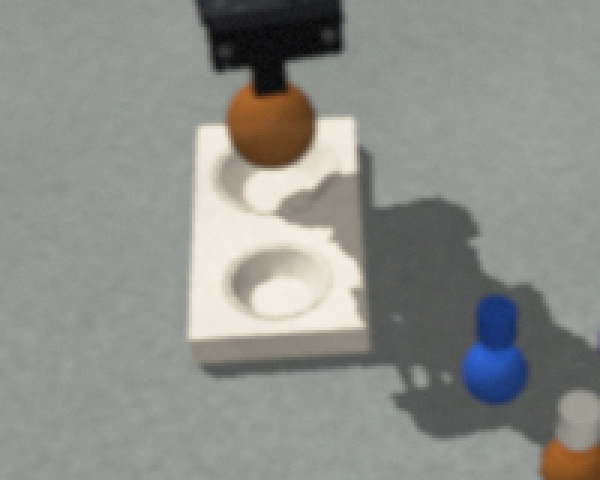

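The ball is over the large dimple and upright (crop (271,124) above the mouth at about (272,178)). I'll lower it gently.

Request:
apply_moves(increments=[{"xyz":[0,0,8],"rotation":[0,0,0],"grip":210},{"xyz":[0,0,15],"rotation":[0,0,0],"grip":210},{"xyz":[0,0,21],"rotation":[0,0,0],"grip":210},{"xyz":[0,0,25],"rotation":[0,0,0],"grip":210},{"xyz":[0,0,26],"rotation":[0,0,0],"grip":210}])

```text
time: 8.12
ee_pos: [0.4909, -0.1947, 0.0837]
eef_rot: [0.837, 0.546, -0.001, 0.0]
ft_force: [-0.6, 0.3, -0.9]
width: 0.0276
```

Request:
apply_moves(increments=[{"xyz":[0,0,1],"rotation":[0,0,0],"grip":210},{"xyz":[0,0,2],"rotation":[0,0,0],"grip":210},{"xyz":[0,0,3],"rotation":[0,0,0],"grip":210}])

```text
time: 8.5
ee_pos: [0.4909, -0.1947, 0.0808]
eef_rot: [0.837, 0.546, -0.001, 0.0]
ft_force: [-0.1, 0.1, -1.3]
width: 0.0275
```

Request:
apply_moves(increments=[{"xyz":[0,0,0.7],"rotation":[0,0,0],"grip":210},{"xyz":[0,0,1.4],"rotation":[0,0,0],"grip":210},{"xyz":[0,0,1.8],"rotation":[0,0,0],"grip":210}])

```text
time: 8.88
ee_pos: [0.4909, -0.1947, 0.0789]
eef_rot: [0.837, 0.546, -0.001, 0.0]
ft_force: [-0.3, -0.3, -1.7]
width: 0.0274
```

Request:
apply_moves(increments=[{"xyz":[0,0,0.5],"rotation":[0,0,0],"grip":210},{"xyz":[0,0,1],"rotation":[0,0,0],"grip":210}])

```text
time: 9.12
ee_pos: [0.4914, -0.1947, 0.0784]
eef_rot: [0.837, 0.547, -0.0, 0.001]
ft_force: [-1.0, 0.4, 6.1]
width: 0.028
```

Request:
apply_moves(increments=[{"xyz":[0,0,-0.3],"rotation":[0,0,0],"grip":185},{"xyz":[0,0,-0.3],"rotation":[0,0,0],"grip":165},{"xyz":[0,0,-0.3],"rotation":[0,0,0],"grip":145},{"xyz":[0,0,-0.3],"rotation":[0,0,0],"grip":115},{"xyz":[0,0,-0.3],"rotation":[0,0,0],"grip":90}])

```text
time: 9.75
ee_pos: [0.4914, -0.1948, 0.0787]
eef_rot: [0.837, 0.546, -0.0, 0.001]
ft_force: [-0.2, -0.1, -0.4]
width: 0.0499
```

Request:
apply_moves(increments=[{"xyz":[0,0,-0.3],"rotation":[0,0,0],"grip":90},{"xyz":[0,0,-5],"rotation":[0,0,0],"grip":90},{"xyz":[0,0,-15],"rotation":[0,0,0],"grip":90},{"xyz":[0,0,-35],"rotation":[0,0,0],"grip":90},{"xyz":[0,0,-60],"rotation":[0,0,0],"grip":60}])

```text
time: 10.38
ee_pos: [0.4912, -0.1947, 0.1398]
eef_rot: [0.837, 0.546, -0.0, 0.001]
ft_force: [0.7, -0.5, -0.4]
width: 0.0607
```

```bash
python3 -c "
from m import *
delta([.499,.115,.18],66.7)
for n in ['top','scene','wrist']:
    c=grab(n); print(n);caps(c,0)
    cv2.imwrite(f'pics/{n}6.png',c['img'])
delta([.499,.1145,.18],66.7)
"
```

```text
t 10.375 pos [ 0.4912 -0.1947  0.1398] F [ 0.67 -0.52 -0.43] w 0.0607 j [-0.12  0.2   0.45  1.85 -0.09  1.11  1.53]
yaw 66.24657954910832 xyz mm [ 286.6 -117.6  -40.8] rot [ 0.04  0.08 -0.45]
top
1 area 572 bb [249   1  24  41] c [260.6  21.2] med [0.8331 0.0355 0.0448] zmax 0.0469
3 area 1148 bb [ 0 55 22 95] c [ 6.9 90.8] med [0.7063 0.4831 0.0736] zmax 0.0775
5 area 2833 bb [305 139  71  74] c [340.6 176.6] med [ 0.547  -0.1085  0.0209] zmax 0.0233
7 area 197 bb [121 155  17  15] c [128.5 162.2] med [0.5705 0.2675 0.081 ] zmax 0.0832
13 area 168 bb [405 187  15  18] c [412.4 195.7] med [ 0.5101 -0.2399  0.0214] zmax 0.0247
16 area 117 bb [213 197  12  12] c [218.3 202.2] med [0.5008 0.1151 0.0697] zmax 0.0716
20 area 807 bb [362 216  54  32] c [390.5 229.6] med [ 0.4502 -0.202   0.0211] zmax 0.0233
21 area 886 bb [ 89 260  34  34] c [105.2 276.5] med [0.3755 0.3114 0.0592] zmax 0.0612
scene
1 area 500 bb [ 0  0 34 18] c [14.6  7.4] med [ 0.5544 -1.0478 -0.013 ] zmax -0.0107
2 area 114 bb [53  0 28  7] c [65.  2.] med [ 0.4324 -0.9645 -0.0023] zmax -0.0008
11 area 42 bb [311  21  1
[... 5169 characters left out ...]
] med [ 0.6147  0.2556 -0.0021] zmax -0.0009
931 area 294 bb [  0 346  18  38] c [  5.9 369.7] med [ 1.0693 -0.4546 -0.7516] zmax -0.748
946 area 59 bb [281 349  17  13] c [287.8 355.1] med [ 0.6381  0.2612 -0.0021] zmax -0.0007
956 area 36 bb [376 353   9   9] c [379.6 356.9] med [ 0.5379  0.345  -0.0024] zmax -0.001
962 area 32 bb [393 355   9   6] c [397.1 357.1] med [ 0.5192  0.3617 -0.0027] zmax -0.0009
wrist
1 area 20109 bb [184 110 266 154] c [315.6 190.1] med [ 0.5205 -0.1485  0.0214] zmax 0.0226
t 10.525 pos [ 0.4923 -0.195   0.1403] F [-0.01  0.11 -0.46] w 0.065 j [-0.12  0.2   0.45  1.85 -0.09  1.11  1.53]
yaw 66.25326909118469 xyz mm [ 285.9 -118.3  -40.2] rot [ 0.22  0.03 -0.45]
```

View pics/wrist6.png

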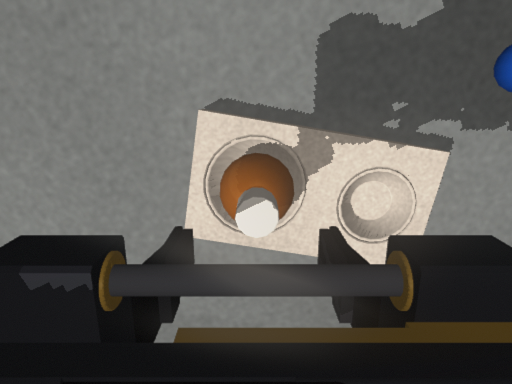

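View pics/scene6.png

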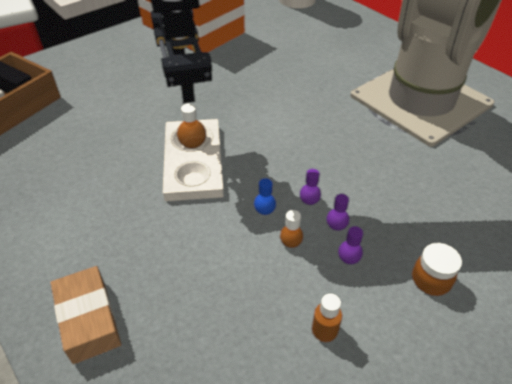

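The large bottle is seated: its cap top is about 6 mm higher than on the table, and it stands upright, centred in the dimple at wrist (257,190). Now the small one.

Request:
apply_moves(increments=[{"xyz":[0,0,-30],"rotation":[0,0,0],"grip":60},{"xyz":[45,-18,-40],"rotation":[0,0,0],"grip":60},{"xyz":[95,-40,-40],"rotation":[0,0,0],"grip":60},{"xyz":[145,-60,-40],"rotation":[0,0,0],"grip":60},{"xyz":[195,-80,-40],"rotation":[0,0,0],"grip":60}])

```text
time: 11.15
ee_pos: [0.4969, 0.0175, 0.1796]
eef_rot: [0.837, 0.546, 0.001, 0.002]
ft_force: [1.3, 0.2, -0.9]
width: 0.0665
```

```bash
python3 -c "
from m import *
delta([.4995,.115,.15],66.7)
"
```

```text
t 11.15 pos [0.4969 0.0175 0.1796] F [ 1.32  0.18 -0.86] w 0.0665 j [-0.39  0.08  0.27  1.88 -0.02  1.19  1.05]
yaw 66.24943782034644 xyz mm [ 90.3 -37.   29.4] rot [ 0.2   0.03 -0.45]
```

Request:
apply_moves(increments=[{"xyz":[40,-16,5],"rotation":[0,0,0],"grip":60},{"xyz":[70,-29,12],"rotation":[0,0,0],"grip":60},{"xyz":[87,-36,22],"rotation":[0,0,0],"grip":60},{"xyz":[90,-37,29],"rotation":[0,0,0],"grip":60}])

```text
time: 11.65
ee_pos: [0.4991, 0.115, 0.1493]
eef_rot: [0.837, 0.547, 0.0, 0.002]
ft_force: [-0.1, -1.0, 0.8]
width: 0.0665
```

```bash
python3 -c "
from m import *
c=grab('wrist');caps(c,0);cv2.imwrite('pics/wrist7.png',c['img'])
c=grab('top');
delta([.4995,.115,.052],66.7)
"
```

```text
1 area 84 bb [186   0  15  11] c [193.3   5.3] med [ 0.3477  0.1277 -0.0006] zmax 0.0005
3 area 45 bb [393   0   8   8] c [396.1   3. ] med [ 0.411   0.275  -0.0008] zmax 0.0007
21 area 32 bb [206  22   7   6] c [209.2  24.3] med [ 0.3652  0.132  -0.0004] zmax 0.0004
24 area 55 bb [154  28  13   8] c [159.5  31. ] med [ 0.3535  0.0928 -0.0004] zmax 0.0005
27 area 81 bb [187  29  13  12] c [193.6  34.8] med [ 0.3673  0.1176 -0.0007] zmax 0.0003
28 area 42 bb [134  33  14  11] c [140.2  37. ] med [ 0.3502  0.0767 -0.0006] zmax 0.0006
29 area 29 bb [175  35  11   6] c [180.3  37.8] med [ 0.3647  0.1064 -0.0005] zmax 0.0006
30 area 38 bb [101  37   7   7] c [103.9  39.9] med [ 0.3412  0.048  -0.0004] zmax 0.0004
33 area 27 bb [157  38   7   6] c [160.1  41. ] med [ 0.3603  0.0898 -0.0005] zmax 0.0004
37 area 54 bb [189  46   8   9] c [192.6  50.1] med [ 3.772e-01  1.110e-01 -3.000e-04] zmax 0.0005
44 area 35 bb [207  53   8   7] c [210.6  55.6] med [ 0.387   0.1227 -0.0007] zmax 0.0003
45 area 97 bb [143  55  18  17] c [149.2  63.8] med [ 0.3723  0.0727 -0.0005] zmax 0.0005
52 area 73 bb
[... 7134 characters left out ...]
0e-04] zmax 0.0006
373 area 50 bb [233 251  18  12] c [240.8 257.3] med [ 5.637e-01  6.990e-02 -4.000e-04] zmax 0.0006
376 area 31 bb [285 255   8   5] c [288.6 257.2] med [ 5.832e-01  1.128e-01 -2.000e-04] zmax 0.0007
379 area 25 bb [295 258  11   5] c [298.  260.8] med [ 5.903e-01  1.190e-01 -3.000e-04] zmax 0.0002
388 area 61 bb [211 300  15  11] c [217.2 304.3] med [ 6.029e-01  2.490e-02 -2.000e-04] zmax 0.0005
400 area 33 bb [250 311   7   7] c [253.3 314. ] med [ 6.277e-01  5.530e-02 -2.000e-04] zmax 0.0006
t 11.75 pos [0.499  0.1135 0.1492] F [ 0.73 -0.84 -0.39] w 0.0666 j [-0.49  0.14  0.19  1.87 -0.03  1.13  0.87]
yaw 66.19446475088812 xyz mm [ 1.8 -0.4 97.2] rot [ 0.13  0.13 -0.51]
```

View pics/wrist7.png

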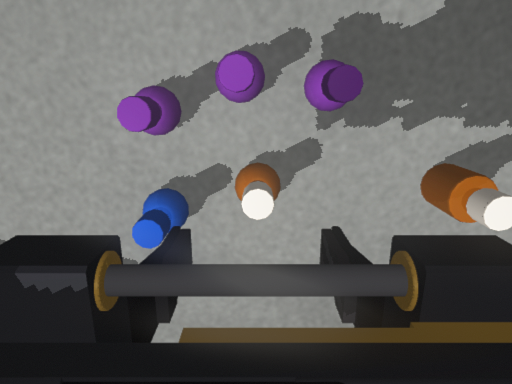

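```bash
python3 -c "
from m import *
c=load('wrist');print(plane(c,257.5,204,.07))
P=pts(c);p=P[190:220,240:275].reshape(-1,3);p=p[p[:,2]>.066];print(len(p),(p.min(0)+p.max(0))/2)
t=load('top');P=pts(t);p=P[195:212,208:230].reshape(-1,3);p=p[p[:,2]>.066];print(len(p),(p.min(0)+p.max(0))/2)
"
```

```text
[0.49992533 0.11562953 0.07      ]
793 [0.49986646 0.11552498 0.06918839]
374 [0.47574738 0.08861181 0.55371126]
```

The brown bottle's cap is at wrist (257,204), centred between the jaws. The blue one at (150,233) is clear to the left. Going down.

Request:
apply_moves(increments=[{"xyz":[2,0,20],"rotation":[0,0,0],"grip":60},{"xyz":[2,0,40],"rotation":[0,0,0],"grip":60},{"xyz":[2,0,58],"rotation":[0,0,0],"grip":60},{"xyz":[2,0,68],"rotation":[0,0,0],"grip":60},{"xyz":[2,0,70],"rotation":[0,0,0],"grip":60}])

```text
time: 12.38
ee_pos: [0.4999, 0.1142, 0.079]
eef_rot: [0.838, 0.546, -0.001, 0.002]
ft_force: [-0.5, -0.4, 0.1]
width: 0.0668
```

```bash
python3 -c "
from m import *
delta([.4997,.1153,.052],66.7)
c=grab('wrist');cv2.imwrite('pics/wrist8.png',c['img'])
delta([.4997,.1153,.052],66.7)
"
```

```text
t 12.375 pos [0.4999 0.1142 0.079 ] F [-0.5  -0.44  0.14] w 0.0668 j [-0.49  0.23  0.19  1.94 -0.05  0.98  0.88]
yaw 66.11961059448066 xyz mm [ 1.  -0.7 27. ] rot [ 0.12  0.16 -0.58]
t 12.425 pos [0.5    0.1145 0.0793] F [-0.09 -0.4  -0.07] w 0.0667 j [-0.49  0.23  0.19  1.94 -0.05  0.98  0.88]
yaw 66.14398408625398 xyz mm [ 0.6 -0.7 27.3] rot [ 0.14  0.14 -0.56]
```

View pics/wrist8.png

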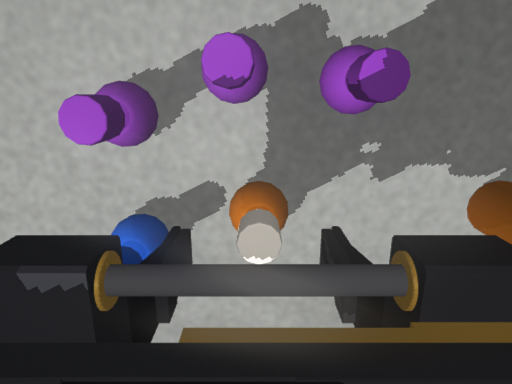

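Request:
apply_moves(increments=[{"xyz":[0.5,-0.5,12],"rotation":[0,0,0],"grip":60},{"xyz":[0.5,-0.5,22],"rotation":[0,0,0],"grip":60},{"xyz":[0.5,-0.5,27],"rotation":[0,0,0],"grip":60},{"xyz":[0.5,-0.5,27],"rotation":[0,0,0],"grip":90}], squeeze=8)

```text
time: 12.92
ee_pos: [0.4996, 0.115, 0.0518]
eef_rot: [0.838, 0.546, -0.001, 0.002]
ft_force: [0.3, -0.0, -0.3]
width: 0.062
```

```bash
python3 -c "
from m import *
delta([.4997,.1153,.052],66.7)
"
```

```text
t 12.925 pos [0.4996 0.115  0.0518] F [ 0.25 -0.01 -0.35] w 0.062 j [-0.48  0.27  0.18  1.96 -0.06  0.92  0.88]
yaw 66.1486269724495 xyz mm [ 0.3  0.  -0.2] rot [ 0.1   0.18 -0.55]
```

Count for a 24 mm opening is about 185, so I'll close in slow stages.

Request:
apply_moves(increments=[{"xyz":[0,0,0],"rotation":[0,0,0],"grip":130},{"xyz":[0,0,0],"rotation":[0,0,0],"grip":155},{"xyz":[0,0,0],"rotation":[0,0,0],"grip":165},{"xyz":[0,0,0],"rotation":[0,0,0],"grip":172},{"xyz":[0,0,0],"rotation":[0,0,0],"grip":180}])

```text
time: 13.55
ee_pos: [0.4996, 0.1151, 0.0518]
eef_rot: [0.838, 0.546, -0.001, 0.002]
ft_force: [-0.4, -0.4, -0.7]
width: 0.0271
```

Request:
apply_moves(increments=[{"xyz":[0,0,0],"rotation":[0,0,0],"grip":187},{"xyz":[0,0,0],"rotation":[0,0,0],"grip":195},{"xyz":[0,0,0],"rotation":[0,0,0],"grip":205},{"xyz":[0,0,0],"rotation":[0,0,0],"grip":215},{"xyz":[0,0,0],"rotation":[0,0,0],"grip":220}])

```text
time: 14.18
ee_pos: [0.4996, 0.115, 0.0518]
eef_rot: [0.838, 0.546, -0.001, 0.002]
ft_force: [0.4, 0.7, -0.7]
width: 0.0238
```

Request:
apply_moves(increments=[{"xyz":[0,0,-2],"rotation":[0,0,0],"grip":220},{"xyz":[0,0,-8],"rotation":[0,0,0],"grip":220},{"xyz":[0,0,-20],"rotation":[0,0,0],"grip":220},{"xyz":[0,0,-35],"rotation":[0,0,0],"grip":220},{"xyz":[0,0,-50],"rotation":[0,0,0],"grip":220}])

```text
time: 14.8
ee_pos: [0.4998, 0.1153, 0.1033]
eef_rot: [0.838, 0.546, -0.0, 0.002]
ft_force: [-0.3, 0.0, -0.3]
width: 0.0235
```

```bash
python3 -c "
from m import *
delta([.5485,-.1078,.17],66.7)
c=grab('wrist');cv2.imwrite('pics/wrist9.png',c['img'])
delta([.5485,-.1078,.17],66.7)
"
```

```text
t 14.8 pos [0.4998 0.1153 0.1033] F [-0.31  0.03 -0.29] w 0.0235 j [-0.49  0.2   0.19  1.92 -0.04  1.03  0.87]
yaw 66.14118069454491 xyz mm [-184.5  134.9  -65.9] rot [ 0.14  0.14 -0.56]
t 14.85 pos [0.5008 0.1156 0.1052] F [0.59 0.42 1.07] w 0.0235 j [-0.49  0.2   0.19  1.91 -0.04  1.03  0.87]
yaw 66.13486188571805 xyz mm [-185.   134.2  -64.1] rot [ 0.25  0.03 -0.57]
```

View pics/wrist9.png

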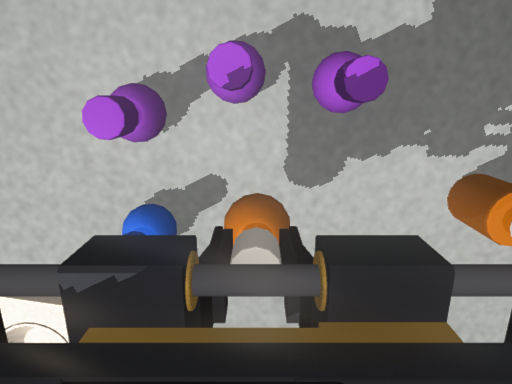

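The bottle is held and upright, with the cap at wrist (257,245). I'll lift it and carry it over.

Request:
apply_moves(increments=[{"xyz":[0,0,-20],"rotation":[0,0,0],"grip":220},{"xyz":[-8,6,-50],"rotation":[0,0,0],"grip":220},{"xyz":[-30,22,-68],"rotation":[0,0,0],"grip":220},{"xyz":[-62,45,-70],"rotation":[0,0,0],"grip":220},{"xyz":[-95,69,-70],"rotation":[0,0,0],"grip":220}], squeeze=10)

```text
time: 15.48
ee_pos: [0.5257, 0.0001, 0.1765]
eef_rot: [0.838, 0.546, 0.002, 0.002]
ft_force: [0.7, 0.3, -0.0]
width: 0.0235
```

```bash
python3 -c "
from m import *
delta([.5485,-.1078,.16],66.7)
"
```

```text
t 15.475 pos [5.257e-01 1.000e-04 1.765e-01] F [ 0.72  0.34 -0.03] w 0.0235 j [-0.36  0.14  0.29  1.81 -0.04  1.18  1.1 ]
yaw 66.18124967905285 xyz mm [-89.4  64.4  16.8] rot [ 0.31 -0.02 -0.52]
```

Request:
apply_moves(increments=[{"xyz":[-32,23,4],"rotation":[0.1,0,-0.1],"grip":220},{"xyz":[-60,43,9],"rotation":[0.2,0,-0.2],"grip":220},{"xyz":[-80,58,14],"rotation":[0.3,0,-0.4],"grip":220},{"xyz":[-89.5,64.5,17],"rotation":[0.3,0,-0.5],"grip":220},{"xyz":[-89.5,64.5,17],"rotation":[0.3,0,-0.5],"grip":220}])

```text
time: 16.1
ee_pos: [0.5485, -0.108, 0.1597]
eef_rot: [0.836, 0.549, 0.0, -0.0]
ft_force: [-0.7, 0.4, -0.9]
width: 0.0231
```

```bash
python3 -c "
from m import *
for n in ['wrist','scene']: c=grab(n);cv2.imwrite(f'pics/{n}10.png',c['img'])
delta([.5483,-.1076,.09],66.7)
"
```

```text
t 16.2 pos [ 0.5487 -0.1066  0.1599] F [-0.05  0.39 -0.25] w 0.0234 j [-0.21  0.24  0.37  1.75 -0.1   1.17  1.35]
yaw 66.7548769576824 xyz mm [-1.1  0.1 69.9] rot [-0.   -0.05  0.05]
```

View pics/wrist10.png

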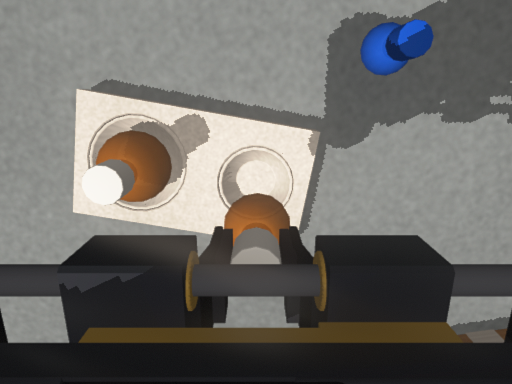

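View pics/scene10.png

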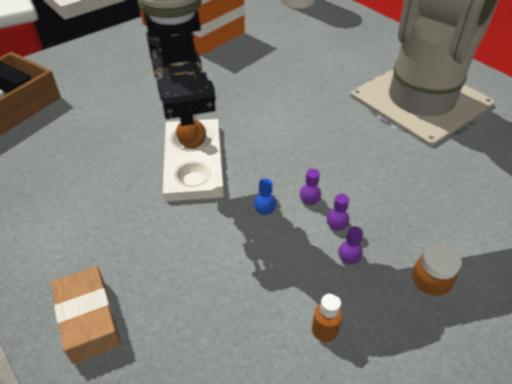

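```bash
python3 -c "
from m import *
c=load('wrist')
a=plane(c,218.5,183,.022);b=plane(c,293,180,.022);d=plane(c,256,146,.022);print(a,b,d,(a+b)/2)
"
```

```text
[ 0.5350759  -0.13823887  0.022     ] [ 0.55852499 -0.07708055  0.022     ] [ 0.51824813 -0.09504821  0.022     ] [ 0.54680044 -0.10765971  0.022     ]
```

Request:
apply_moves(increments=[{"xyz":[-1,-0.4,18],"rotation":[0,0,0],"grip":220},{"xyz":[-1.2,-0.4,38],"rotation":[0,0,0],"grip":220},{"xyz":[-1.2,-0.4,56],"rotation":[0,0,0],"grip":220},{"xyz":[-1.2,-0.4,67],"rotation":[0,0,0],"grip":220},{"xyz":[-1.2,-0.4,70],"rotation":[0,0,0],"grip":220}])

```text
time: 16.82
ee_pos: [0.5475, -0.1073, 0.0891]
eef_rot: [0.835, 0.55, -0.0, -0.001]
ft_force: [-0.5, -0.2, -0.4]
width: 0.0235
```

```bash
python3 -c "
from m import *
c=grab('scene');cv2.imwrite(f'pics/scene11.png',c['img'][80:240,100:300].repeat(3,0).repeat(3,1))
delta([.5477,-.1078,.063],66.7)
"
```

```text
t 16.875 pos [ 0.5477 -0.1074  0.0893] F [ 0.29 -0.1   0.52] w 0.0237 j [-0.19  0.32  0.36  1.82 -0.13  1.03  1.38]
yaw 66.75317325732874 xyz mm [-0.3  0.2 26.3] rot [-0.03 -0.04  0.05]
```

View pics/scene11.png

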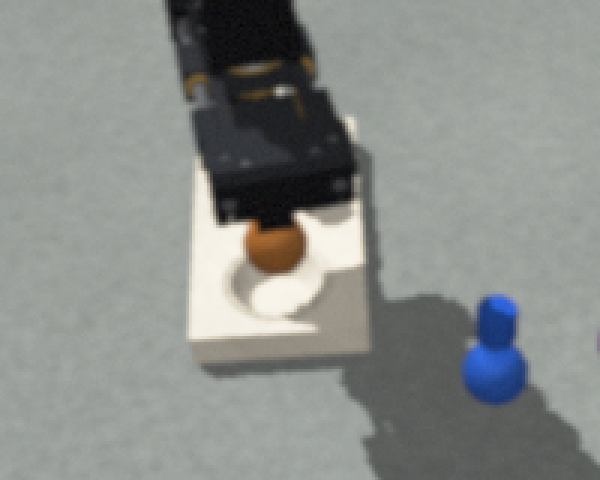

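Request:
apply_moves(increments=[{"xyz":[0,0,8],"rotation":[0,0,0],"grip":220},{"xyz":[0,0,15],"rotation":[0,0,0],"grip":220},{"xyz":[0,0,21],"rotation":[0,0,0],"grip":220},{"xyz":[0,0,25],"rotation":[0,0,0],"grip":220},{"xyz":[0,0,27],"rotation":[0,0,0],"grip":220}])

```text
time: 17.5
ee_pos: [0.5476, -0.1074, 0.0621]
eef_rot: [0.835, 0.55, -0.0, -0.0]
ft_force: [0.0, 0.2, -0.1]
width: 0.0235
```

Request:
apply_moves(increments=[{"xyz":[0,0,0.8],"rotation":[0,0,0],"grip":220},{"xyz":[0,0,1.6],"rotation":[0,0,0],"grip":220},{"xyz":[0,0,2.2],"rotation":[0,0,0],"grip":220}])

```text
time: 17.88
ee_pos: [0.5477, -0.1074, 0.06]
eef_rot: [0.835, 0.55, 0.0, -0.0]
ft_force: [0.4, 0.4, -1.2]
width: 0.0235
```

Request:
apply_moves(increments=[{"xyz":[0,0,0.7],"rotation":[0,0,0],"grip":220},{"xyz":[0,0,1.2],"rotation":[0,0,0],"grip":220}])

```text
time: 18.12
ee_pos: [0.5477, -0.1074, 0.0588]
eef_rot: [0.835, 0.55, 0.0, -0.0]
ft_force: [-0.2, 0.3, 0.2]
width: 0.0233
```

Request:
apply_moves(increments=[{"xyz":[0,0,0.5],"rotation":[0,0,0],"grip":220},{"xyz":[0,0,0.9],"rotation":[0,0,0],"grip":220}])

```text
time: 18.38
ee_pos: [0.5477, -0.1074, 0.0579]
eef_rot: [0.835, 0.55, 0.0, -0.0]
ft_force: [-0.7, -0.0, 1.3]
width: 0.0236
```

Request:
apply_moves(increments=[{"xyz":[0,0,0.3],"rotation":[0,0,0],"grip":220},{"xyz":[0,0,0.6],"rotation":[0,0,0],"grip":220}])

```text
time: 18.62
ee_pos: [0.5481, -0.1074, 0.0577]
eef_rot: [0.835, 0.55, 0.001, -0.0]
ft_force: [-0.2, 0.3, 5.3]
width: 0.0234
```

Contact came at the expected height (0.0577 m), at about 5 N. Now release and withdraw.

Request:
apply_moves(increments=[{"xyz":[0,0,-0.2],"rotation":[0,0,0],"grip":195},{"xyz":[0,0,-0.2],"rotation":[0,0,0],"grip":175},{"xyz":[0,0,-0.2],"rotation":[0,0,0],"grip":155},{"xyz":[0,0,-0.2],"rotation":[0,0,0],"grip":130},{"xyz":[0,0,-0.2],"rotation":[0,0,0],"grip":110}])

```text
time: 19.25
ee_pos: [0.5481, -0.1074, 0.0579]
eef_rot: [0.835, 0.55, 0.0, -0.0]
ft_force: [-0.4, -1.1, -0.0]
width: 0.0449
```

Request:
apply_moves(increments=[{"xyz":[0,0,-0.2],"rotation":[0,0,0],"grip":110},{"xyz":[0,0,-6],"rotation":[0,0,0],"grip":110},{"xyz":[0,0,-18],"rotation":[0,0,0],"grip":110},{"xyz":[0,0,-40],"rotation":[0,0,0],"grip":110},{"xyz":[0,0,-70],"rotation":[0,0,0],"grip":110}])

```text
time: 19.88
ee_pos: [0.5478, -0.1075, 0.129]
eef_rot: [0.835, 0.55, 0.0, -0.0]
ft_force: [0.8, -0.5, 0.2]
width: 0.0497
```

Request:
apply_moves(increments=[{"xyz":[0,0,-40],"rotation":[0,0,0],"grip":110},{"xyz":[30,0,-80],"rotation":[0,0,0],"grip":110},{"xyz":[80,-20,-100],"rotation":[0,0,0],"grip":110},{"xyz":[130,-50,-100],"rotation":[0,0,0],"grip":110},{"xyz":[170,-80,-100],"rotation":[0,0,0],"grip":110}])

```text
time: 20.5
ee_pos: [0.5412, 0.0824, 0.2305]
eef_rot: [0.835, 0.55, 0.001, -0.0]
ft_force: [0.8, 0.1, -0.1]
width: 0.0493
```

```bash
python3 -c "
from m import *
delta([.5,0,.2])
for n in ['top','scene']:
    c=grab(n);cv2.imwrite(f'pics/{n}12.png',c['img'])
    P=pts(c)
    for nm,xy in [('L',(.491,-.195)),('S',(.548,-.108)),('straight',(.570,.267))]:
        m=(np.hypot(P[...,0]-xy[0],P[...,1]-xy[1])<.03)&(P[...,2]>.04)&(P[...,2]<.12)
        p=P[m]
        if len(p): zt=np.percentile(p[:,2],95); q=p[p[:,2]>zt-.004]; print(n,nm,len(p),'top',zt.round(4),((q.min(0)+q.max(0))/2).round(4))
"
```

```text
t 20.5 pos [0.5412 0.0824 0.2305] F [ 0.81  0.06 -0.08] w 0.0493 j [-0.46  0.16  0.25  1.68 -0.04  1.3   0.97]
yaw 66.79025194774651 xyz mm [-92.1  -5.4  30.3] rot [ 0.06 -0.11 -0.  ]
top L 794 top 0.0964 [ 0.4916 -0.193   0.0965]
top S 181 top 0.0781 [ 0.5481 -0.1063  0.0765]
top straight 414 top 0.0831 [0.5707 0.2676 0.082 ]
scene L 641 top 0.0941 [ 0.4922 -0.1934  0.0931]
scene S 242 top 0.0751 [ 0.5489 -0.1057  0.0743]
scene straight 767 top 0.0805 [0.5704 0.2679 0.0791]
```

View pics/top12.png

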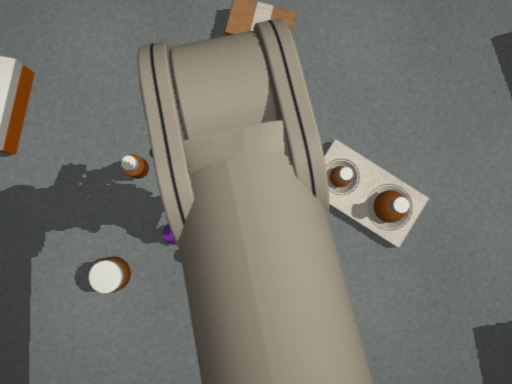

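View pics/scene12.png

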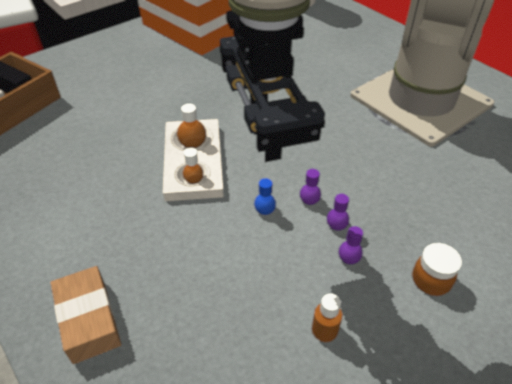

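Both bottles stand upright in their dimples (scene (191,133) and (193,172)). Their top heights average about 95 and 76.6 mm, against 96 and 76 expected. The straight bottle hasn't moved (0.5705, 0.2677), and the arm is clear.

```bash
python3 -c "
from h import *
print(r.close_job(), r.read_state()['time'])"
```

```text
the job is handed in; nothing more can be done
the job is handed in; nothing more can be done
```

Both round-bellied bottles are standing upright in the tray, the large one first and then the small brown one, each in its own dimple. The job was handed in with about 21 s on the clock. I gripped each by its cap at a set squeeze of 8–13 N and lowered it until it touched the floor of the dimple; the last reading as each touched was 5–6 N.

**Seating:** in the last pictures the cap tops averaged about 95 mm and 76.6 mm above the table, against 96 mm and 76 mm expected. The bottles are within about 2 mm of the dimple centres.

**Bystander:** the straight-sided bottle is within about 1 mm of where it was.

**Disagreements:** the top and scene cameras differed by 2–3 mm in cap height, and the camera views put the tray up to about 2 mm apart. That matches the stated calibration, and no check failed. I did not take another picture after handing in.

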